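# Torque-check the closing screw of the taller pressure reactor

### The job

Check that the closing screw of the taller of the two steel pressure reactors holds: push the black grip of its torque lever clockwise (seen from above) until the lever's beam stands between the two black ticks of its scale, keep it there for about a second, then let the lever spring back and move clear. Neither turn the screw itself nor load the lever past the second tick, never push it the loosening way, and leave the squat reactor's lever alone.

Things in the scene. Friction and masses are not known exactly. Their poses are not given: they have to be found in the camera images.
- tall_grip (a point): Centre, half-way up, of the black upright grip (18 mm across, 45 mm high, topmost part) at the free end of the torque lever on the TALLER, narrower reactor, a steel vessel 76 mm across fixed to the bench. It is 176 mm above the bench and 105 mm from the screw's axis. A beam 6 mm wide, 9 mm high runs from the grip's lower end to the screw. Nothing stands beside the grip within 60 mm at its height.
- tall_axis (a point): Top centre of the lever's small hub, on the vertical axis of the taller reactor's closing screw, 171 mm above the bench. From here to tall_grip is the lever's direction. Under the beam, 54 to 78 mm from this axis and on its clockwise side, lies a white scale sector with two black ticks, rigid with the screw.
- tall_lever (a joint): Angle of the taller reactor's lever against its screw and scale, rad: 0 at rest, growing clockwise seen from above (tightening). A stiff spring, 4 N m per rad, returns it to 0. First tick at 0.12 rad (13 mm of travel at the grip), second at 0.34 rad (36 mm); half-way is 0.23 rad: 24 mm of travel, about 9 N at the grip.
- tall_screw (a joint): Turn of the taller reactor's closing screw with its scale, rad: 0 at the start, growing clockwise seen from above. It is tight and stays put, but slips at 1.9 N m, that is with the lever about 0.47 rad from rest.
- squat_grip (a point): Centre of the black grip of the same kind of lever on the SQUAT, wider reactor (106 mm in diameter, grip centre about 126 mm above the bench): a bystander, to be left alone.
Not all that is in view belongs to the job. Leave any yellow look-alike of the part that bears tall_grip alone.

How it is judged:
By the outcome, as a careful person would: the job done as asked, in the order asked, and still so for the second after the job is handed in, with the robot touching nothing.
It also fails if it takes over 35 s, if anything falls off the work surface, if the arm or the gripper's body presses on something with over 40 N, if the wrist force passes 120 N, or if a joint passes its speed limit or range.

### The arm

A 6-joint arm with a two-finger parallel gripper is mounted at the origin on the work surface. World frame = base frame: x ahead of the robot, y to its left, z up, the work surface at z = 0. Lengths are in m, angles in rad, forces in N, time in s.
With the tool pointing down it reaches from about 0.275 to 1 m from the base axis. Payload 8.4 kg.
Tool frame: the origin (TCP) lies on the centre line of the jaws, within the pads' length; the fingertips stand 17 mm ahead of it and the grasp point (between the pads) lies 2 mm behind it (bot.tcp_to_tips is the z of the fingertips in the tool frame, in m); z points along the fingers, y is the line along which they close (so a half turn about z gives the same grasp; the last joint's range is limited). The gripper opens to 85 mm and grips with 20 to 120 N. Pads are 22 mm wide; open, the fingers measure 114 mm over their backs; the gripper's body (76 mm by 85 mm) begins 54 mm behind the grasp point. The pads swing forward as they close: fully open they stand 13 mm farther back than shut.
Start: joints at [1.343, 0.353, 1.633, -0, 1.155, -0.002], TCP at [0.14, 0.609, 0.248] pointing down, gripper open.
Joint ranges: [-2.63, 2.63], [-0.92, 2.1], [0.06, 2.66], [-1.3, 4.44], [0, 2.69], [-3.02, 3.02]. Speed limits (rad/s): [2.22, 2.22, 2.79, 3.14, 3.14, 3.14].

### API

Orientations are given as a unit quaternion [x, y, z, w].
In Python, from workcell import bot, hand, kinematics, get_obs, vision, hand_in gives the robot as it stands. The module is installed in compiled form; this text tells all that it offers. Calls block until the motion is done:
- bot.reach(position, orientation): joint-space move of the TCP to a pose.
- bot.servo_line(position, ori=None, velocity=0.15): straight line of the TCP; ori=None keeps the orientation; velocity is the mean speed in m/s.
- bot.goto_joints(angles): joint-space move.
- hand.move_gripper(opening, strength=None): finger opening in m; strength is the grip in N (None keeps the last); returns when the fingers have stopped.
- bot.dwell(seconds).
- kinematics.solve_ik(position, orientation): joint angles nearest the present ones, or None.
- get_obs(): the state.
- vision.read_camera(name): name is "scene" or "top" or "wrist"; returns a dict with "frame" (400x640x3 uint8, red, green, blue), "intrinsics" (3x3 intrinsics, pixels), "view" (4x4, takes a point from world to camera coordinates). Camera axes: x right, y down, z forward; pixel columns grow to the right and rows downward; lengths in m; the calibration is good to about 2 mm. The wrist camera is an equidistant fisheye: a pixel r from the principal point sees the ray r / f radians off the axis. A picture is of the moment at which its call begins. There is no depth.
A pose or a line that the arm cannot do raises bot.IKError and nothing moves.
- hand_in(): hands the job in; it is judged then, once.
The state is a dict: "time_s": time; "joint_pos": joint angles; "joint_vel": joint speeds; "joint_efforts": joint torques, N m; "position": TCP position; "orientation": TCP orientation; "wrist_force": force on the tool from outside, world axes, zero at the start; "ft_torque": the same for the moment, N m; "gripper_width": finger opening in m; "grip_force": force on a finger pad.
Only numpy, scipy, OpenCV 4.12 (cv2) and the standard library are available. Lean on these libraries where they do the work, as an engineer would, in place of code of your own. Each camera call takes 0.05 s, during which the arm holds its last target. There are 200 camera calls.

## Working session

There is one attempt and no reset: what is moved stays moved. The work goes in short steps, each a Python script; the robot and the scene stay as the last script left them, time stands still between calls to the robot, and variables do not carry over. Pictures are saved under pics/ and viewed, at most 10 in all, crops included, and the job is handed in when it is done.

```bash
mkdir -p pics; python3 - <<'E'
from workcell import bot,hand,kinematics,get_obs,vision
import cv2,numpy as np,pickle
d={}
for n in("scene","top"):
    c=vision.read_camera(n);d[n]=c
    cv2.imwrite(f"pics/{n}0.png",c["frame"][:,:,::-1])
    print(n,np.round(c["intrinsics"],1).tolist(),np.round(c["view"],3).tolist())
pickle.dump(d,open("d0.pkl","wb"))
print(get_obs())
E
```

```text
scene [[456.0, 0.0, 318.4], [0.0, 456.0, 204.1], [0.0, 0.0, 1.0]] [[0.733, 0.681, 0.0, -0.278], [0.56, -0.603, -0.568, -0.254], [-0.387, 0.416, -0.823, 1.476], [0.0, 0.0, 0.0, 1.0]]
top [[468.1, 0.0, 322.9], [0.0, 468.1, 198.7], [0.0, 0.0, 1.0]] [[-0.028, -1.0, -0.01, -0.073], [-0.993, 0.029, -0.111, 0.455], [0.111, 0.007, -0.994, 1.542], [0.0, 0.0, 0.0, 1.0]]
{'time_s': 0.1, 'joint_pos': array([ 1.34255907e+00,  3.53561455e-01,  1.63403633e+00,  9.19168063e-06,
        1.15517047e+00, -2.39647990e-03]), 'joint_vel': array([ 0.00109933, -0.00188168, -0.00122117, -0.00059893, -0.00072191,
        0.00043797]), 'joint_efforts': array([-1.02560934e-03, -6.06358981e+01, -3.42817748e+01, -1.21946023e-04,
        4.05696686e-03,  1.31256260e-05]), 'position': array([0.13986236, 0.60875762, 0.24765764]), 'orientation': array([ 1.12682395e-01,  9.93630883e-01, -5.83412793e-04, -7.18087306e-05]), 'wrist_force': array([-0.51477871,  0.50677073, -0.23135795]), 'ft_torque': array([ 0.040863  , -0.01957015, -0.01470066]), 'grip_force': 0.0, 'gripper_width': 0.08561774910366025}
```

View pics/scene0.png

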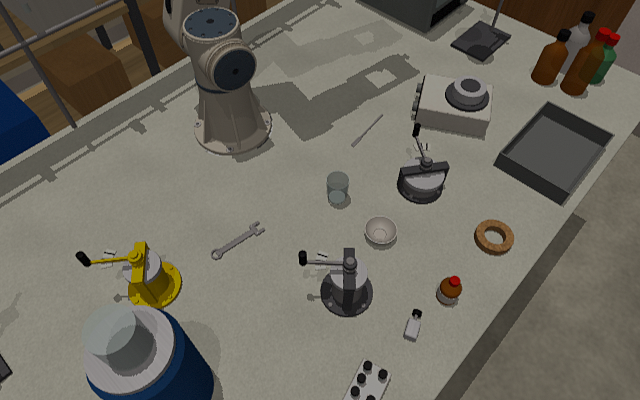

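View pics/top0.png

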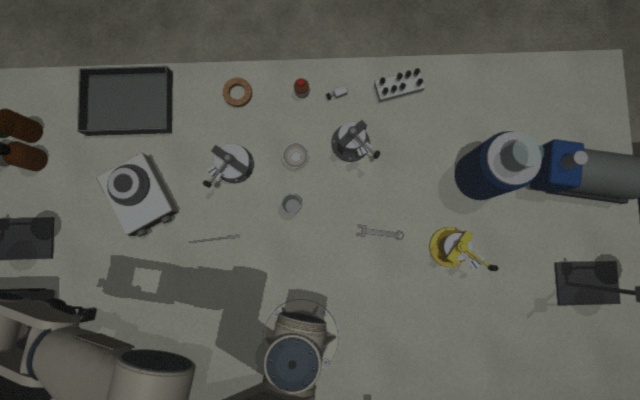

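The candidates for the grip are:
- Scene (303,257) / top (376,155): steel, looks tall and narrow, so this is my choice.
- Scene (416,130) / top (208,183): steel, squat.
- Scene (83,258) / top (493,267): yellow look-alike.

I'll check the choice in one close crop from both views.

```bash
python3 - <<'E'
import cv2,numpy as np,pickle
d=pickle.load(open("d0.pkl","rb"))
a=d["scene"]["frame"][235:325,285:385,::-1];b=d["top"]["frame"][110:180,320:400,::-1]
A=cv2.resize(a,(400,360),interpolation=cv2.INTER_CUBIC);B=cv2.resize(b,(400,350),interpolation=cv2.INTER_CUBIC)
o=np.zeros((360,800,3),np.uint8);o[:,:400]=A;o[:350,400:]=B
cv2.imwrite("pics/crop.png",cv2.convertScaleAbs(o,alpha=1.5))
def ray(n,u,v):
    K=d[n]["intrinsics"];V=d[n]["view"];R=V[:3,:3]
    return -R.T@V[:3,3],R.T@np.linalg.solve(K,[u,v,1])
def onz(n,u,v,z):
    o,r=ray(n,u,v);return o+r*(z-o[2])/r[2]
def tri(p,q):
    P=[d[n]["intrinsics"]@d[n]["view"][:3] for n in("scene","top")]
    X=cv2.triangulatePoints(P[0],P[1],np.array(p,float),np.array(q,float));return (X[:3]/X[3]).ravel()
print(tri((303,257),(376,155)),onz("scene",303,257,.176),onz("top",376,155,.176))
print(tri((416,130),(208,183)),onz("scene",416,130,.126),onz("top",208,183,.126))
for n,(x0,x1,y0,y1) in {"scene":(290,320,245,270),"top":(365,390,142,168)}.items():
    g=d[n]["frame"][y0:y1,x0:x1].max(2);m=(g<45).astype(np.uint8)
    k,l,s,c=cv2.connectedComponentsWithStats(m)
    for i in range(1,k):
        if s[i,4]>8:print(n,s[i],c[i]+[x0,y0],onz(n,*(c[i]+[x0,y0]),.176))
E
```

```text
[ 0.56656127 -0.2525651   0.17247311] [ 0.56857355 -0.25302552  0.176     ] [ 0.56521304 -0.2529363   0.176     ]
[0.50224874 0.27358359 0.1266716 ] [0.50230802 0.2746885  0.126     ] [0.50192287 0.27336719 0.126     ]
scene [  9   6   8  15 102] [302.33333333 257.75490196] [ 0.56879784 -0.25537319  0.176     ]
top [ 9  9  5  7 26] [376.07692308 154.46153846] [ 0.5668748  -0.25323898  0.176     ]
```

View pics/crop.png

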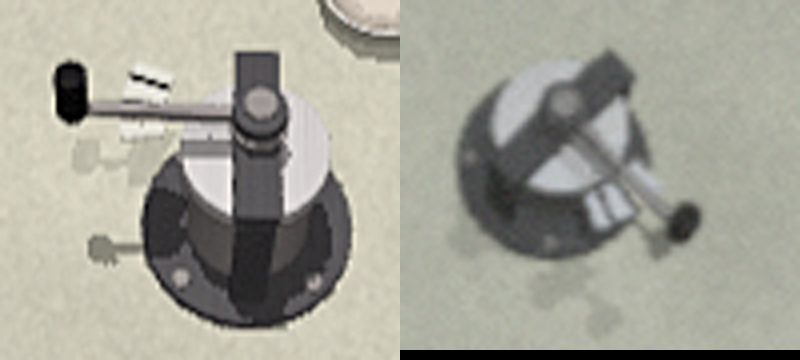

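The crop confirms the choice: a narrow steel vessel, with the grip at scene (302,257) / top (376,154) and the hub at scene (350,260) / top (353,130). The scale lies on the clockwise side of the beam (up in scene, lower left in top). I'll fix the geometry and hover on the counter-clockwise side with the gripper closed.

```bash
cat > h.py <<'E'
from workcell import bot,hand,kinematics,get_obs,vision,hand_in
import cv2,numpy as np,pickle
from scipy.spatial.transform import Rotation as Ro
d=pickle.load(open("d0.pkl","rb"))
def onz(n,u,v,z):
    K=d[n]["intrinsics"];V=d[n]["view"];R=V[:3,:3];o=-R.T@V[:3,3];r=R.T@np.linalg.solve(K,[u,v,1])
    return o+r*(z-o[2])/r[2]
G=[onz("scene",302.5,257.5,.176),onz("top",376.1,154.5,.176)]
A=[onz("scene",350.5,260,.171),onz("top",353.2,130,.171)]
g=np.mean(G,0)[:2];a=np.mean(A,0)[:2]
u=(g-a)/np.linalg.norm(g-a); a=(a+g-.105*u)/2+0*a if 0 else a
def pose(th,back,z,sgn):
    """TCP pose `back` m behind (counter-clockwise of) the grip centre, lever angle th clockwise"""
    c,s=np.cos(th),np.sin(th); uu=np.array([c*u[0]+s*u[1],-s*u[0]+c*u[1]]); t=np.array([uu[1],-uu[0]])
    p=a+.105*uu-back*t; x=np.array([*(sgn*t),0]);zz=np.array([0,0,-1.])
    return [*p,z],Ro.from_matrix(np.column_stack([x,np.cross(zz,x),zz])).as_quat(),t
E
python3 - <<'E'
from h import *
print(G,A,np.linalg.norm(g-a),u,get_obs()['time_s'])
best=None
for s in(1,-1):
    p,q,t=pose(0,.055,.26,s);j=kinematics.solve_ik(p,q);print(s,p,t,j)
    if j is not None and(best is None or abs(j[5])<abs(best[1][5])):best=(s,j,p,q)
o=get_obs();hand.move_gripper(0.0)
bot.servo_line(o['position']+[0,0,.08])
p=best[2];bot.reach([p[0],p[1],.33],best[3])
print(best[0],get_obs()['position'],get_obs()['time_s'],get_obs()['gripper_width'])
c=vision.read_camera("wrist");cv2.imwrite("pics/w1.png",c["frame"][:,:,::-1]);pickle.dump(c,open("w1.pkl","wb"))
c=vision.read_camera("scene");cv2.imwrite("pics/s1.png",c["frame"][:,:,::-1])
E
```

```text
[array([ 0.56862774, -0.25466876,  0.176     ]), array([ 0.56675343, -0.25330438,  0.176     ])] [array([ 0.64870681, -0.18511622,  0.171     ]), array([ 0.64662968, -0.18656111,  0.171     ])] 0.10507408541475462 [-0.76115494 -0.64857008] 0.1
1 [np.float64(0.6034183300064225), np.float64(-0.2958020433695559), 0.26] [-0.64857008  0.76115494] [-4.58017514e-01  4.15938964e-01  1.51278421e+00 -4.44089210e-16
  1.21286948e+00 -1.16372183e+00]
-1 [np.float64(0.6034183300064225), np.float64(-0.2958020433695559), 0.26] [-0.64857008  0.76115494] [-4.58017514e-01  4.15938964e-01  1.51278421e+00 -4.44089210e-16
  1.21286948e+00  1.97787083e+00]
1 [ 0.60372322 -0.29511236  0.3300386 ] 5.0917 -7.433102341081315e-05
```

View pics/w1.png

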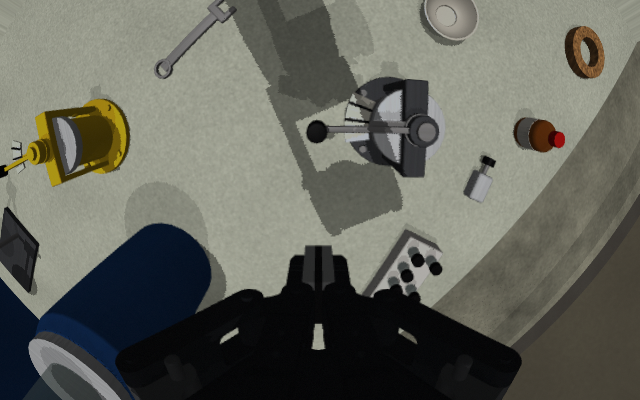

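The wrist picture shows the grip at (317,131), straight ahead of the closed fingers (318,260), and the ticks on the side away from me. The dewar at lower left is clear of the path. Next I descend and advance to contact.

```bash
python3 - <<'E'
from h import *
p,q,t=pose(0,.055,.182,1);bot.servo_line(p,q,velocity=.1)
bot.dwell(.2);f0=get_obs()['wrist_force'];np.save("f0.npy",f0)
print("f0",f0,get_obs()['position']-p)
for b in np.arange(.030,.008,-.0025):
    p,q,t=pose(0,b,.182,1);bot.servo_line(p,q,velocity=.03);bot.dwell(.05)
    o=get_obs();F=-(o['wrist_force']-f0)[:2]@t;print(round(b,4),round(F,2),o['time_s'])
    if F>2:break
E
```

```text
f0 [ 0.43240054 -0.58117745 -1.09728132] [ 1.74020159e-04 -7.37558249e-05  4.40000629e-04]
0.03 -0.94 8.0583
0.0275 -1.1 8.3583
0.025 -0.02 8.6583
0.0225 -0.44 8.9583
0.02 -0.23 9.2583
0.0175 0.08 9.5583
0.015 1.57 9.8583
0.0125 2.32 10.1583
```

Contact came at about 19 mm behind the grip centre, and the force slope fits the spring. I'll push along the arc to 0.23 rad, check force and picture, and hold.

```bash
python3 - <<'E'
from h import *
f0=np.load("f0.npy")
def F(t,n=8):
    v=[]
    for _ in range(n): bot.dwell(.02);v.append(-(get_obs()['wrist_force']-f0)[:2]@t)
    return np.mean(v)
for th in(.10,.14,.17,.20,.23):
    p,q,t=pose(th,.0195,.182,1);bot.servo_line(p,q,velocity=.03)
    f=F(t);print(th,"F",round(f,2),"theta_F",round(f*.105/4,3),get_obs()['time_s'])
    if f*.105/4>.27:break
o=get_obs();print(o['position']-p)
c=vision.read_camera("wrist")["frame"];s=vision.read_camera("scene")["frame"]
bot.dwell(.4)
k=lambda im,x,y,w,h:cv2.resize(im[y:y+h,x:x+w,::-1],(400,400),interpolation=cv2.INTER_CUBIC)
cv2.imwrite("pics/hold.png",cv2.convertScaleAbs(np.hstack([k(s,285,220,90,90),k(c,240,60,220,220)]),alpha=1.5))
E
```

```text
0.1 F 3.02 theta_F 0.079 10.5667
0.14 F 4.25 theta_F 0.112 10.9917
0.17 F 5.46 theta_F 0.143 11.3833
0.2 F 6.75 theta_F 0.177 11.775
0.23 F 7.8 theta_F 0.205 12.1667
[ 0.00075792 -0.00096871  0.00021814]
```

View pics/hold.png

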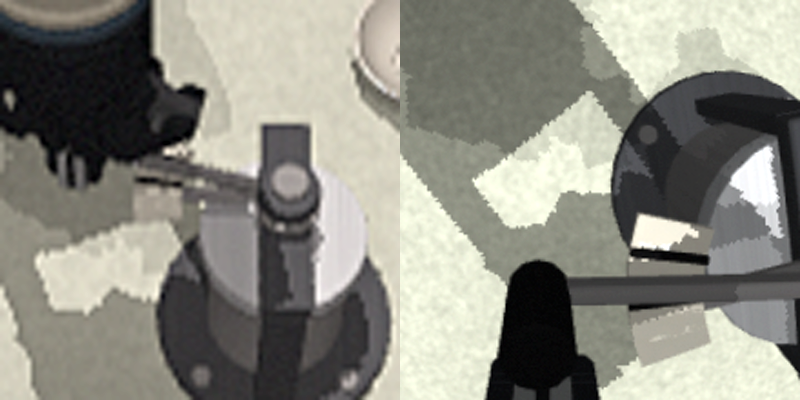

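The picture shows the beam (right half, row about 290) between the first tick (row 307) and the second (row 257). Force and position agree on 0.20–0.22 rad. I'll nudge to the middle, hold, ease back along the arc and move clear.

```bash
python3 - <<'E'
from h import *
f0=np.load("f0.npy")
p,q,t=pose(.242,.0195,.182,1);bot.servo_line(p,q,velocity=.03);bot.dwell(1.3)
print("hold F",-(get_obs()['wrist_force']-f0)[:2]@t,get_obs()['time_s'])
for th in(.16,.08,0.):
    p,q,t=pose(th,.0195,.182,1);bot.servo_line(p,q,velocity=.04)
p,q,t=pose(0,.06,.182,1);bot.servo_line(p,q,velocity=.08)
p[2]=.33;bot.servo_line(p,q,velocity=.12)
bot.dwell(.3);o=get_obs();print(o['wrist_force'],o['time_s'])
c=vision.read_camera("wrist")["frame"]
cv2.imwrite("pics/end.png",cv2.convertScaleAbs(c[40:240,240:480,::-1].repeat(2,0).repeat(2,1),alpha=1.4))
w=pickle.load(open("w1.pkl","rb"))["frame"]
for im in(w,c):
    m=(im[110:150,295:340].max(2)<45).astype(np.uint8);k,l,s,cc=cv2.connectedComponentsWithStats(m);i=1+s[1:,4].argmax();print(cc[i]+[295,110],s[i,4])
E
```

```text
hold F 7.750554013493481 14.2167
[-0.0396984   0.19296737 -0.55231741] 17.6583
[316.59166667 131.425     ] 360
[317.34682081 125.78034682] 346
```

View pics/end.png

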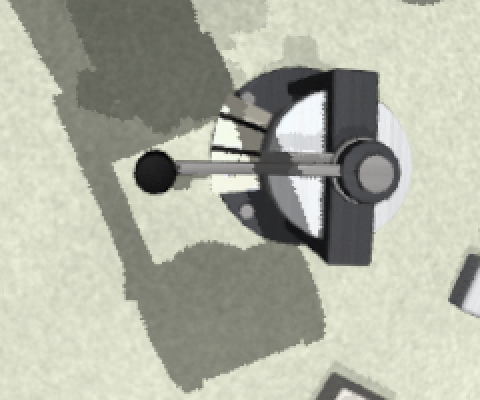

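The lever is back at rest: its beam sits below both ticks, as at the start. The grip's shift of about 5 px comes from my standing 5 mm farther back. The tool is clear.

```bash
python3 -c "
from workcell import hand_in
print(hand_in())"
```

```text
the job is handed in; nothing more can be done
None
```

I pushed the taller reactor's lever clockwise to between its two ticks (about 0.20–0.23 rad), held it there for over a second, let it spring back to rest, moved clear and handed the job in at about 18 s.

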